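Hang the nesting pans on the hook arm

TASK

The largest of the three rectangular pans already hangs on the arm of the hook stand. Hang the other two in front of it by the eyes in their handles, mouths the same way: first the medium, nested into the large, then the small, nested into the medium. Gently lower each onto the arm behind the upturned tip, slide it back and press the whole stack until the sprung stop at the back has given about half way, never ramming it to the end of its spring; leave all three hanging straight and snug, and the other things where they are.

Things in the scene. Friction and masses are not known exactly. Their poses are not given: they have to be found in the camera images.
- hook_stand: fixed steel hook stand, origin on the worktop under its post's axis, z up. Base plate 150x120x12 mm, 16 mm thick post up to 168 mm high, and one level round arm 10 mm thick, axis 150 mm and top 155 mm above the worktop, running from the post along the stand's own -x (roughly towards the robot) to an upturned tip
- hook_tip (a point): fixed point on the arm's axis, 195 mm from the post axis, where the straight arm ends and turns up at 45 degrees; the tip reaches 17 mm further out and its top is 167 mm high, 12 mm above the arm's top
- stop_zone (a point): fixed point on the arm's axis 60 mm from the post. Within 20 mm either way of it is the front face of the sprung stop plate (30 mm wide, on a collar clamped in a new, unreported place each time). It gives from 2 N, 1.5 N more per mm, half way at 7 N, bottoms hard at 7 mm (12.5 N); pans in between add 1 to 2 N friction each. Let go, it pushes them gently forward again
- pan_large: large steel pan, hung on the arm from the start, short of the stop, mouth to its own -x, handle up; origin on the underside, below the handle. Bowl 92 wide (y), 76 high, x -26 to +20 mm, walls 2.5. Black eye block 26 (x) x 29 mm, eye through it along x 17 wide, 30 high, ceiling 112 mm above the underside. From 6 mm above that a grip 18 (x) x 20 (y) x 36 mm tall. About 160 g
- pan_large_eye (a point): middle of the ceiling of the large pan's eye, 112 mm above its underside; rests on top of the arm when hung. When pans are pushed together on the arm their eye blocks touch, eyes 26 mm apart, the front bowl about 20 mm inside the mouth of the one behind
- pan_medium: medium steel pan, stood on edge, mouth to its own -x, handle up; origin on the underside, below the handle. Bowl 76 wide (y), 58 high, x -26 to +20 mm, walls 2.5. Black eye block 26 (x) x 29 mm, eye through it along x 17 wide, 30 high, ceiling 103 mm above the underside. From 6 mm above that a grip 18 (x) x 20 (y) x 36 mm tall. About 130 g
- pan_medium_eye (a point): middle of the ceiling of the medium pan's eye, 103 mm above its underside; rests on top of the arm when hung. When pans are pushed together on the arm their eye blocks touch, eyes 26 mm apart, the front bowl about 20 mm inside the mouth of the one behind
- pan_small: small steel pan, stood on edge, mouth to its own -x, handle up; origin on the underside, below the handle. Bowl 60 wide (y), 40 high, x -26 to +20 mm, walls 2.5. Black eye block 26 (x) x 29 mm, eye through it along x 17 wide, 30 high, ceiling 94 mm above the underside. From 6 mm above that a grip 18 (x) x 20 (y) x 36 mm tall. About 110 g
- pan_small_eye (a point): middle of the ceiling of the small pan's eye, 94 mm above its underside; rests on top of the arm when hung. When pans are pushed together on the arm their eye blocks touch, eyes 26 mm apart, the front bowl about 20 mm inside the mouth of the one behind
- timer: white kitchen timer, 43x68x64 mm, standing on the worktop, a bystander; origin at the centre of its underside
- sugar_shaker: steel shaker, 68 mm across, 106 mm high, a bystander; origin at the centre of its underside
- dough_scraper: flat scraper with a black grip, 101x122x15 mm, a bystander; origin at the centre of its underside
- marker_2: marker pen, 135 mm long, lying, a bystander; origin at the centre of its underside
- measure_2: small steel measuring cup, 56x83x44 mm, a bystander; origin at the centre of its underside
Things that resemble listed ones, but are neither listed nor needed, are in the scene too. Leave any blue or yellow look-alike of the pan_medium alone.

How it is judged:
On the way, in this order (a step that is already met when the one before it is completed fails the run):
1. the medium pan is on the arm, nested into the large one, and pressed against it (over 6 N) (x of pan_medium_eye in the frame of hook_stand between -0.165 and -0.035 m and y of pan_medium_eye in the frame of hook_stand between -0.01 and 0.01 m and z of pan_medium_eye in the frame of hook_stand between 0.149 and 0.168 m and contact force between pan_medium and pan_large above 6 N and x of pan_medium_eye in the frame of pan_large_eye between -0.03 and -0.022 m), for 0.15 s.
2. the small pan is on the arm, nested into the medium one, and pressed against it (over 6 N) (x of pan_small_eye in the frame of hook_stand between -0.165 and -0.035 m and y of pan_small_eye in the frame of hook_stand between -0.01 and 0.01 m and z of pan_small_eye in the frame of hook_stand between 0.149 and 0.168 m and contact force between pan_small and pan_medium above 6 N and x of pan_small_eye in the frame of pan_medium_eye between -0.03 and -0.022 m), for 0.15 s.
At the end, for the whole second after the job is handed in: all three pans hang at rest on the arm behind the tip (eye ceilings within 5 mm of its top, 8 mm sideways), upright within 10 degrees, the medium in front of the large and the small in front of the medium, neighbouring eyes 26 mm apart within 4 mm (x of pan_large_eye in the frame of hook_stand between -0.165 and -0.035 m and y of pan_large_eye in the frame of hook_stand between -0.008 and 0.008 m and z of pan_large_eye in the frame of hook_stand between 0.15 and 0.16 m and angle between each of pan_large, pan_medium, pan_small's own z axis and vertical below 0.17 rad and linear speed of each of pan_large, pan_medium, pan_small below 0.02 m/s and x of pan_medium_eye in the frame of hook_stand between -0.165 and -0.035 m and y of pan_medium_eye in the frame of hook_stand between -0.008 and 0.008 m and z of pan_medium_eye in the frame of hook_stand between 0.15 and 0.16 m and x of pan_small_eye in the frame of hook_stand between -0.165 and -0.035 m and y of pan_small_eye in the frame of hook_stand between -0.008 and 0.008 m and z of pan_small_eye in the frame of hook_stand between 0.15 and 0.16 m and x of pan_medium_eye in the frame of pan_large_eye between -0.03 and -0.022 m and x of pan_small_eye in the frame of pan_medium_eye between -0.03 and -0.022 m); the robot touches nothing.
It fails at once if a pan is banged against the hook stand (over 40 N) (contact force between any of pan_large, pan_medium, pan_small and hook_stand above 40 N).
It fails at once if two pans are rammed together or onto the end of the spring (over 15 N) (contact force between pan_large and pan_medium above 15 N or contact force between any of pan_medium, pan_large and pan_small above 15 N).
It fails at once if one of the bystanders is moved by more than 30 mm (distance of any of timer, sugar_shaker, dough_scraper, marker_2, measure_2 from where it was at the start of the episode above 0.03 m).
It also fails if it takes over 72 s, if anything falls off the work surface, if the arm or the gripper's body presses on something with over 40 N, if the wrist force passes 120 N, or if a joint passes its speed limit or range.

ROBOT

A 6-joint arm with a two-finger parallel gripper is mounted at the origin on a cart in front of the work surface, level with it; the furniture and walls round the work are solid. World frame = base frame: x ahead of the robot, y to its left, z up, the work surface at z = 0. Lengths are in m, angles in rad, forces in N, time in s.
With the tool pointing down it reaches from about 0.375 to 0.975 m from the base axis. Payload 3.8 kg.
Tool frame: the origin (TCP) lies on the centre line of the jaws, within the pads' length; the fingertips stand 17 mm ahead of it and the grasp point (between the pads) lies 2 mm behind it (bot.tip_extent is the distance from the TCP to the fingertips, in m); z points along the fingers, y is the line along which they close (so a half turn about z gives the same grasp; the last joint's range is limited). The gripper opens to 85 mm and grips with 20 to 120 N. Pads are 22 mm wide; open, the fingers measure 114 mm over their backs; the gripper's body (76 mm by 85 mm) begins 54 mm behind the grasp point. The pads swing forward as they close: fully open they stand 13 mm farther back than shut.
Start: joints at [1.177, 0.264, 1.604, -0, 1.274, -0.037], TCP at [0.236, 0.632, 0.248] pointing down, gripper open.
Joint ranges: [-2.63, 2.63], [-0.94, 2.18], [0.31, 2.57], [-1.31, 4.45], [0, 2.66], [-2.55, 2.55]. Speed limits (rad/s): [2.57, 2.57, 3.14, 3.14, 3.14, 3.14].

INTERFACE

Orientations are given as a rotation vector (axis times angle).
In Python, from workcell import readout, read_camera, finish_job, bot gives the robot as it stands.
- The arm moves only by the tool jog_arm, never from a script. Its argument "deltas" is one flat list of numbers, 7 for each row, row after row: the shift along the tool's x, y, z in m, then the turn, a rotation vector about the tool's x, y, z in degrees, then the gripper command: -1 is shut, 1 is fully open, values between are in proportion. A call has 1 to 8 rows; each row is the pose to reach, as a shift and turn from the pose commanded when the call began, along the tool's axes at that moment; what a row does not reach only later rows make up. A row lasts 1/10 s, in which the tool goes at most 50 mm and 8.59 degrees, less where a joint would pass 70% of its speed; a pose out of reach is approached as far as the arm can. A call with a gripper value outside its range is refused whole. The fingers move at their own pace and stop on an object; "squeeze" is the grip in N (left out, the last holds). Time passes only in rows, so rows that repeat a pose let the fingers close. It gives the time, the measured TCP pose, the force, the opening and the grip force at its end, in the units of the state.
- readout.read_state(): the state, without advancing time (a new reading comes with each control period).
- read_camera(name): name is "side" or "top" or "wrist"; returns a dict with "color" (480x640x3 uint8, blue, green, red), "fx", "fy", "cx", "cy" (pixels), "origin" and "attitude" of the camera in the world. Camera axes: x right, y down, z forward; pixel columns grow to the right and rows downward; lengths in m; the calibration is good to about 2 mm. A picture is of the moment at which its call begins. There is no depth.
- finish_job(): hands the job in; it is judged then, once.
The state is a dict: "time": time; "q": joint angles; "joint_vel": joint speeds; "joint_torque": joint torques, N m; "tool_pos": TCP position; "tcp_rot": TCP orientation; "wrist_force": force on the tool from outside, world axes, zero at the start; "torque": the same for the moment, N m; "width": opening from 0.0 (shut) to 1.0 (fully open); "grip_force": force on a finger pad.
Only numpy, scipy, OpenCV 4.12 (cv2) and the standard library are available. Lean on these libraries where they do the work, as an engineer would, in place of code of your own. Each camera call takes 0.05 s, during which the arm holds its last target. There are 200 camera calls.

## Working session

There is one attempt and no reset: what is moved stays moved. The work goes in short steps, Python scripts to look and compute and a tool call to move; the robot and the scene stay as the last step left them, time stands still between calls to the robot, and variables do not carry over. Pictures are saved under pics/ and viewed, at most 10 in all, crops included, and the job is handed in when it is done.

Besides the shell and the picture viewer there is one more tool, called after "Emit:" in YAML: its name, and indented under it one key for each argument. jog_arm: Moves the arm, as the interface text tells. Its arguments: {"type":"object","properties":{"deltas":{"type":"array"},"squeeze":{"type":"number"}},"required":["deltas"]}

```bash
mkdir -p pics
cat > h.py <<'E'
import numpy as np, cv2
from scipy.spatial.transform import Rotation as R
from workcell import readout, read_camera, finish_job, bot
def cam(n,save=None):
    c=read_camera(n)
    if save: cv2.imwrite('pics/'+save,c['color'])
    return c
def att(c):
    a=np.array(c['attitude'],float)
    return a if a.shape==(3,3) else (R.from_rotvec(a).as_matrix() if a.size==3 else R.from_quat(a).as_matrix())
def ray(c,u,v):
    d=att(c)@np.array([(u-c['cx'])/c['fx'],(v-c['cy'])/c['fy'],1.]); return np.array(c['origin'],float),d/np.linalg.norm(d)
def plane(c,u,v,z):
    o,d=ray(c,u,v); return o+d*(z-o[2])/d[2]
def tri(c1,p1,c2,p2):
    o1,d1=ray(c1,*p1); o2,d2=ray(c2,*p2)
    s=np.linalg.lstsq(np.c_[d1,-d2],o2-o1,rcond=None)[0]
    a=o1+d1*s[0]; b=o2+d2*s[1]; return (a+b)/2,np.linalg.norm(a-b)
def proj(c,p):
    q=att(c).T@(np.array(p)-np.array(c['origin'])); return c['fx']*q[0]/q[2]+c['cx'],c['fy']*q[1]/q[2]+c['cy']
E
python3 - <<'E'
from h import *
for n in('side','top','wrist'):
    c=cam(n,n+'0.png'); print(n,c['origin'],c['attitude'],c['fx'],c['cx'],c['cy'])
print(readout.read_state())
E
```

```text
side [0.78646159 0.85982206 0.70560863] [-0.29089556 -2.60469715  1.57047685] 483.7289439201729 315.93497230076156 238.94654393584466
top [ 0.49837262 -0.19830733  1.34792348] [-2.20050108  2.19627831 -0.05460549] 604.9676306353236 322.8838754101241 233.1868126380573
wrist [0.16848421 0.65737816 0.37235022] [2.38040045 1.65484079 0.23413579] 372.93762840364195 323.1434009239199 237.0159626476326
{'time': 0.15, 'q': array([ 1.17708612e+00,  2.64606121e-01,  1.60505518e+00,  2.10584106e-06,
        1.27372221e+00, -3.68958050e-02]), 'joint_vel': array([-8.56303503e-05, -3.04663550e-03, -4.42524477e-03,  1.00673887e-03,
       -2.93845470e-04,  1.12612352e-03]), 'joint_torque': array([ 7.03836868e-04, -5.15906489e+01, -3.67960775e+01, -1.41703044e-04,
        8.07068136e-03, -1.08256469e-05]), 'tool_pos': array([0.23556238, 0.6319856 , 0.24723324]), 'tcp_rot': array([-5.57446692e-01, -3.09134822e+00,  2.74711828e-03]), 'wrist_force': array([ 0.35236675, -0.16532172, -0.79595441]), 'torque': array([-0.00231576,  0.04107042, -0.04579145]), 'grip_force': 0.0, 'width': 1.00261249894219}
```

View pics/top0.png

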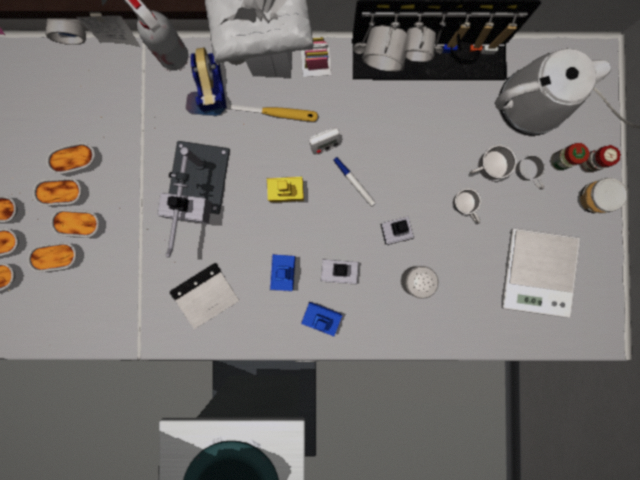

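View pics/side0.png

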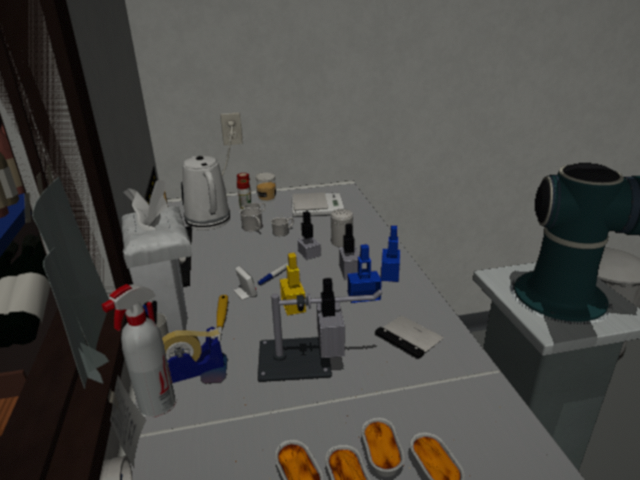

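The top view shows the stand at the left (post about (183,150), arm tip about (170,250)), the steel medium pan at (340,271) and the small one at (397,230). I'll zoom in on these.

Run:
```python
import cv2,numpy as np
t=cv2.imread('pics/top0.png');s=cv2.imread('pics/side0.png')
f=lambda im,x,y,w,h:cv2.resize(im[y:y+h,x:x+w],(400,300),interpolation=cv2.INTER_CUBIC)
a=np.vstack([np.hstack([f(t,140,140,160,120),f(t,310,200,120,90)]),np.hstack([f(s,250,270,140,105),f(s,290,200,80,60+0*15)])])
cv2.imwrite('pics/z0.png',a)
```

```text
(no output)
```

View pics/z0.png

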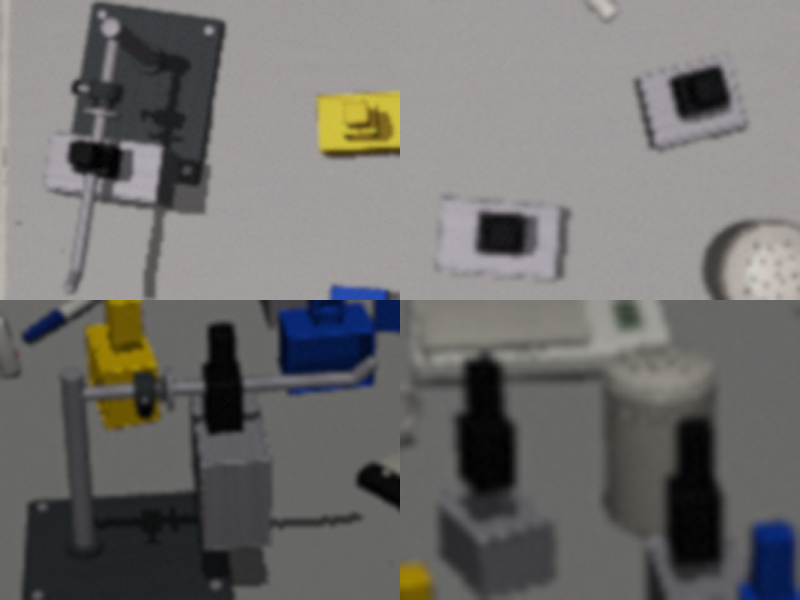

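The zoom shows the large pan about mid-arm, with the clamp and stop plate behind it. Medium grip top is at about (340.9,269.3) in the top view and small at about (402.4,226.4). The mouth directions can't be seen yet.

Run:
```python
from h import *
c=cam('top');s=cam('side')
T=lambda x,y:(140+x*.4,140+y*.4)
S=lambda x,y:(250+x*.35,270+(y-300)*.35)
Q=lambda x,y:(310+(x-400)*.3,200+y*.3)
S2=lambda x,y:(290+(x-400)*.2,200+(y-300)*.2)
np.set_printoptions(precision=4,suppress=True)
print('post',plane(c,*T(111,27),.168),tri(c,T(111,27),s,S(72,377)))
print('tip',plane(c,*T(71,285),.165),'arm end',tri(c,T(71,285),s,S(372,365)))
print('armline',plane(c,*T(110,50),.155),plane(c,*T(83,225),.155))
print('base',[plane(c,*T(*p),.012)[:2] for p in((95,4),(224,20))])
print('large grip',plane(c,*T(82,155),.197),tri(c,T(82,155),s,S(222,328)))
print('med',plane(c,*Q(503,231),.145),tri(c,Q(503,231),s,S2(695,422)))
print('small',plane(c,*Q(708,88),.136),tri(c,Q(708,88),s,S2(485,362)))
for n,z,P in(('medbowl',.058,((441,195),(566,207),(560,277),(437,270))),('smbowl',.040,((636,75),(732,57),(747,128),(655,148))),):
    print(n,[plane(c,*Q(*p),z)[:2] for p in P])
print('large',[plane(c,*T(*p),.119)[:2] for p in((55,135),(163,145),(160,203),(45,187))])
```

```text
post [0.716  0.0716 0.168 ] (array([0.7164, 0.0729, 0.1625]), np.float64(0.0013296017642596052))
tip [0.5134 0.1009 0.165 ] arm end (array([0.5119, 0.1031, 0.1586]), np.float64(0.0032842109884641453))
armline [0.7    0.0751 0.155 ] [0.5609 0.0946 0.155 ]
base [array([0.7654, 0.1218]), array([0.7513, 0.0068])]
large grip [0.6122 0.0858 0.197 ] (array([0.6126, 0.0864, 0.1944]), np.float64(0.00030089920039152573))
med [ 0.4839 -0.2367  0.145 ] (array([ 0.4824, -0.2363,  0.1439]), np.float64(0.003061506649623881))
small [ 0.57   -0.3604  0.136 ] (array([ 0.5696, -0.3607,  0.1332]), np.float64(0.0011033481536761982))
medbowl [array([ 0.5058, -0.1998]), array([ 0.4983, -0.2797]), array([ 0.4536, -0.2759]), array([ 0.458 , -0.1974])]
smbowl [array([ 0.584 , -0.3265]), array([ 0.5959, -0.3889]), array([ 0.5497, -0.3985]), array([ 0.5366, -0.3387])]
large [array([0.6362, 0.1273]), array([0.6282, 0.0392]), array([0.5808, 0.0411]), array([0.5937, 0.1348])]
```

View pics/wrist0.png

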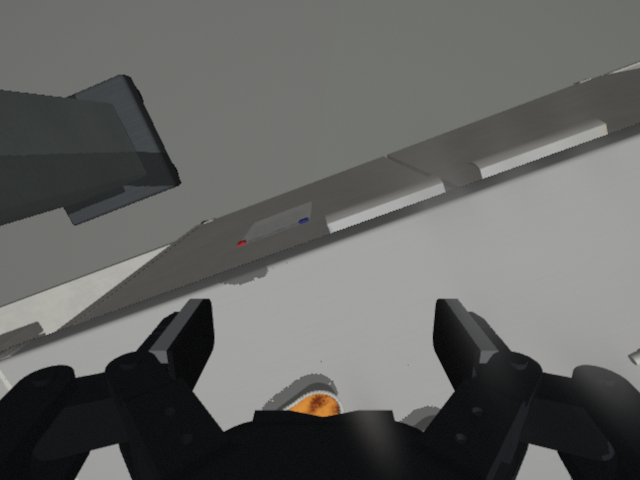

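The opening picture shows only the fingers and the table edge. Both pans appear to have their mouths towards the robot; I'll confirm that with the wrist view. First I need a helper that converts targets to jog deltas.

```bash
cat >> h.py <<'E'
def go(pos,az=None):
    "tool-frame delta to put TCP at pos, tool down, tool x at azimuth az (deg)"
    s=readout.read_state(); M=R.from_rotvec(s['tcp_rot'])
    if az is None: T=M
    else:
        a=np.radians(az); x=np.array([np.cos(a),np.sin(a),0]); z=np.array([0,0,-1.]); T=R.from_matrix(np.c_[x,np.cross(z,x),z])
    d=M.inv().apply(np.array(pos)-s['tool_pos']); r=np.degrees((M.inv()*T).as_rotvec())
    print('d',np.round(d,4),'rot',np.round(r,2),'tool_pos',np.round(s['tool_pos'],4),'t',round(s['time'],2),'F',np.round(s['wrist_force'],2),'w',round(s['width'],3))
E
python3 - <<'E'
from h import *
c=cam('wrist'); print(att(c)[:,2])
go((.43,-.22,.30),175.5)
E
```

```text
[ 0.26172834 -0.09780946 -0.96017269]
d [-0.4798 -0.7308 -0.0516] rot [-5.000e-02 -1.000e-02 -1.594e+01] tool_pos [0.2357 0.6323 0.2478] t 0.3 F [-0.61 -0.31  0.4 ] w 0.997
```

Emit:
jog_arm:
  deltas: [-0.48,-0.73,-0.052,0,0,-16,1,-0.48,-0.73,-0.052,0,0,-16,1,-0.48,-0.73,-0.052,0,0,-16,1,-0.48,-0.73,-0.052,0,0,-16,1,-0.48,-0.73,-0.052,0,0,-16,1,-0.48,-0.73,-0.052,0,0,-16,1,-0.48,-0.73,-0.052,0,0,-16,1,-0.48,-0.73,-0.052,0,0,-16,1]

```text
time: 1.1
tool_pos: [0.3247, 0.2414, 0.2723]
tcp_rot: [0.12, 3.138, 0.001]
wrist_force: [1.4, -0.1, 0.6]
width: 1.0
grip_force: 0.0
```

```bash
python3 -c "
from h import *
go((.43,-.22,.30),175.5)"
```

```text
d [-0.1403 -0.452  -0.0277] rot [0.02 0.06 0.11] tool_pos [0.3247 0.2414 0.2723] t 1.1 F [ 1.39 -0.11  0.57] w 1.0
```

Emit:
jog_arm:
  deltas: [-0.14,-0.45,-0.028,0,0,0,1,-0.14,-0.45,-0.028,0,0,0,1,-0.14,-0.45,-0.028,0,0,0,1,-0.14,-0.45,-0.028,0,0,0,1,-0.14,-0.45,-0.028,0,0,0,1,-0.14,-0.45,-0.028,0,0,0,1,-0.14,-0.45,-0.028,0,0,0,1,-0.14,-0.45,-0.028,0,0,0,1]

```text
time: 1.9
tool_pos: [0.4134, -0.1483, 0.2963]
tcp_rot: [0.123, 3.138, -0.0]
wrist_force: [1.1, 0.8, -1.2]
width: 0.998
grip_force: 0.0
```

Emit:
jog_arm:
  deltas: [0,0,0,0,0,0,1,0,0,0,0,0,0,1]

```text
time: 2.1
tool_pos: [0.4133, -0.147, 0.2956]
tcp_rot: [-0.127, -3.138, -0.001]
wrist_force: [0.3, 0.9, -0.9]
width: 0.999
grip_force: 0.0
```

```bash
python3 -c "
from h import *
cam('wrist','w1.png');go((.43,-.22,.30),175.5)"
```

```text
d [-0.0226 -0.0726 -0.0046] rot [ 0.05 -0.05 -0.01] tool_pos [ 0.4132 -0.1459  0.2955] t 2.15 F [-0.02  0.77  0.69] w 1.003
```

View pics/w1.png

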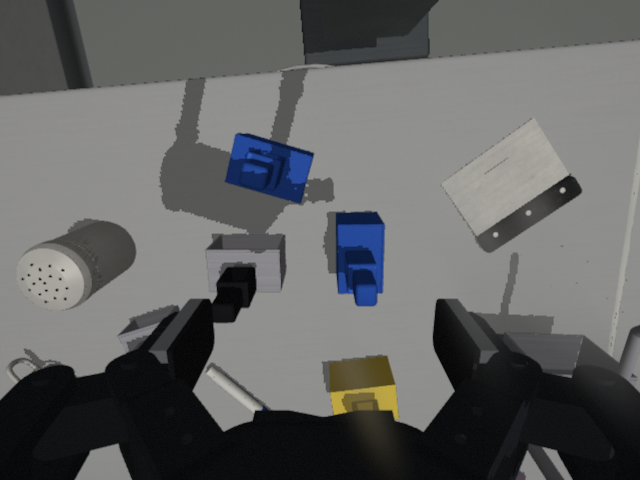

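The wrist view shows the medium pan's bowl at (245,265) with its cavity towards the robot, and its grip top at about (225,312). The blue look-alikes stand to the right, clear of the fingers.

Run:
```python
from h import *
im=cv2.imread('pics/w1.png'); c=cam('wrist'); g=cv2.cvtColor(im,cv2.COLOR_BGR2GRAY)
m=(g[255:325,200:290]<45).astype('uint8')
ys,xs=np.nonzero(m); print(xs.min()+200,xs.max()+200,ys.min()+255,ys.max()+255)
for v in range(262,325,6):
    r=np.nonzero(m[v-255])[0]; print(v, (r.min()+200,r.max()+200) if len(r) else None)
print('grip top',plane(c,225,312,.145))
print('bowl rim corners', plane(c,208,247,.058),plane(c,285,236,.058),plane(c,208,292,.058),plane(c,285,290,.058))
go((.483,-.2365,.22),175.5)
```

```text
200 255 266 324
262 None
268 (np.int64(226), np.int64(254))
274 (np.int64(222), np.int64(254))
280 (np.int64(218), np.int64(255))
286 (np.int64(217), np.int64(255))
292 (np.int64(218), np.int64(254))
298 (np.int64(216), np.int64(251))
304 (np.int64(200), np.int64(249))
310 (np.int64(200), np.int64(238))
316 (np.int64(200), np.int64(235))
322 (np.int64(200), np.int64(212))
grip top [ 0.47909873 -0.23075341  0.145     ]
bowl rim corners [ 0.44830784 -0.26559353  0.058     ] [ 0.44284755 -0.18602349  0.058     ] [ 0.49777837 -0.27377357  0.058     ] [ 0.5018969  -0.19233797  0.058     ]
d [-0.0767 -0.0857  0.0754] rot [ 0.04 -0.04  0.08] tool_pos [ 0.4132 -0.1452  0.2955] t 2.2 F [-0.49  0.27  1.07] w 1.004
```

```bash
python3 -c "
from h import *
go((.482,-.235,.20),176.5)"
```

```text
d [-0.0756 -0.0843  0.0954] rot [ 0.04 -0.03 -0.92] tool_pos [ 0.4132 -0.1452  0.2955] t 2.2 F [-0.49  0.27  1.07] w 1.004
```

Emit:
jog_arm:
  deltas: [-0.0755,-0.0845,0.095,0,0,-1,1,-0.0755,-0.0845,0.095,0,0,-1,1,-0.0755,-0.0845,0.095,0,0,-1,1,-0.0755,-0.0845,0.095,0,0,-1,1,-0.0755,-0.0845,0.095,0,0,-1,1,-0.0755,-0.0845,0.12,0,0,-1,1,-0.0755,-0.0845,0.145,0,0,-1,1,-0.0755,-0.0845,0.145,0,0,-1,1]

```text
time: 3.0
tool_pos: [0.4803, -0.2333, 0.1495]
tcp_rot: [-0.091, -3.137, -0.003]
wrist_force: [-1.3, 0.9, -0.8]
width: 1.005
grip_force: 0.0
```

Run:
```python
from h import *
c=cam('wrist','w2.png'); go((.482,-.235,.132),176.5)
```

```text
d [-0.0006 -0.0008  0.0193] rot [ 0.04 -0.05  0.17] tool_pos [ 0.4814 -0.2341  0.1513] t 3.05 F [-0.43 -0.83  0.4 ] w 1.0
```

View pics/w2.png

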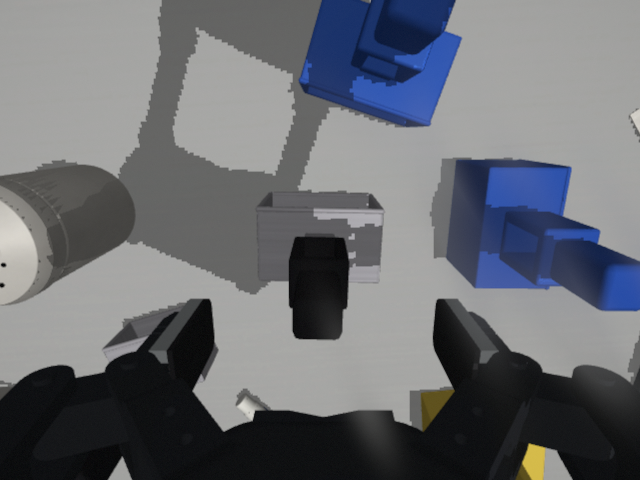

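The pan is aligned between the fingers, with its grip centred at column 320 and the mouth towards the robot. I'll descend and grip.

Emit:
jog_arm:
  deltas: [-0.0005,-0.001,0.019,0,0,0,1,-0.0005,-0.001,0.019,0,0,0,1,-0.0005,-0.001,0.019,0,0,0,-1,-0.0005,-0.001,0.019,0,0,0,-1,-0.0005,-0.001,0.019,0,0,0,-1,-0.0005,-0.001,0.019,0,0,0,-1,-0.0005,-0.001,0.019,0,0,0,-1,-0.0005,-0.001,0.019,0,0,0,-1]
  squeeze: 60

```text
time: 3.85
tool_pos: [0.483, -0.2372, 0.1324]
tcp_rot: [0.095, 3.14, 0.0]
wrist_force: [-0.3, 1.9, 3.5]
width: 0.224
grip_force: 58.7
```

Run:
```python
from h import *
go((.482,-.235,.332),176.5); print(readout.read_state()['grip_force'])
```

```text
d [ 0.001   0.0021 -0.1996] rot [0.01 0.04 0.05] tool_pos [ 0.483  -0.2372  0.1324] t 3.85 F [-0.34  1.87  3.54] w 0.224
58.74423801898956
```

The grip is firm at 19 mm, matching the 20 mm handle. I'll lift and move to just in front of the tip.

Emit:
jog_arm:
  deltas: [0,0,-0.02,0,0,0,-1,0,0,-0.06,0,0,0,-1,0,0,-0.11,0,0,0,-1,0,0,-0.16,0,0,0,-1,0,0,-0.19,0,0,0,-1,0,0,-0.19,0,0,0,-1]

```text
time: 4.45
tool_pos: [0.4851, -0.2387, 0.328]
tcp_rot: [0.094, 3.131, -0.008]
wrist_force: [0.4, -0.7, -0.7]
width: 0.22
grip_force: 59.0
```

Run:
```python
from h import *
go((.449,.109,.30),172)
```

```text
d [0.0572 0.345  0.0258] rot [-0.25  0.56  4.55] tool_pos [ 0.4851 -0.2387  0.328 ] t 4.45 F [ 0.43 -0.74 -0.69] w 0.22
```

Emit:
jog_arm:
  deltas: [0.008,0.045,0.003,0,0,1,-1,0.0145,0.09,0.006,0,0,2,-1,0.022,0.135,0.01,0,0,3,-1,0.029,0.18,0.013,0,0,4,-1,0.037,0.225,0.018,0,0,4.5,-1,0.046,0.275,0.022,0,0,4.5,-1,0.053,0.32,0.026,0,0,4.5,-1,0.057,0.345,0.026,0,0,4.5,-1]

```text
time: 5.25
tool_pos: [0.4443, 0.1133, 0.2929]
tcp_rot: [-0.214, -3.13, 0.0]
wrist_force: [0.3, 0.3, -0.2]
width: 0.223
grip_force: 59.4
```

Emit:
jog_arm:
  deltas: [0,0,0,0,0,0,-1,0,0,0,0,0,0,-1,0,0,0,0,0,0,-1]

```text
time: 5.55
tool_pos: [0.4462, 0.1098, 0.2947]
tcp_rot: [-0.218, -3.132, 0.002]
wrist_force: [-0.8, 0.3, -0.9]
width: 0.224
grip_force: 59.5
```

Run:
```python
from h import *
go((.449,.109,.20),172)
a=cam('top')['color'];b=cam('side')['color'];c=cam('wrist')['color']
cv2.imwrite('pics/t2.png',a);cv2.imwrite('pics/s2.png',b);cv2.imwrite('pics/w3.png',c)
f=lambda im,x,y,w,h:cv2.resize(im[y:y+h,x:x+w],(400,300),interpolation=cv2.INTER_CUBIC)
cv2.imwrite('pics/z2.png',np.vstack([np.hstack([f(a,100,140,160,120),f(a,120,200,120,90)]),np.hstack([f(b,250,210,200,150),f(c,0,0,640,480)])]))
```

```text
d [-0.003  -0.0002  0.0947] rot [-0.07 -0.09  0.02] tool_pos [0.4462 0.1098 0.2947] t 5.55 F [-0.83  0.3  -0.85] w 0.224
```

View pics/z2.png

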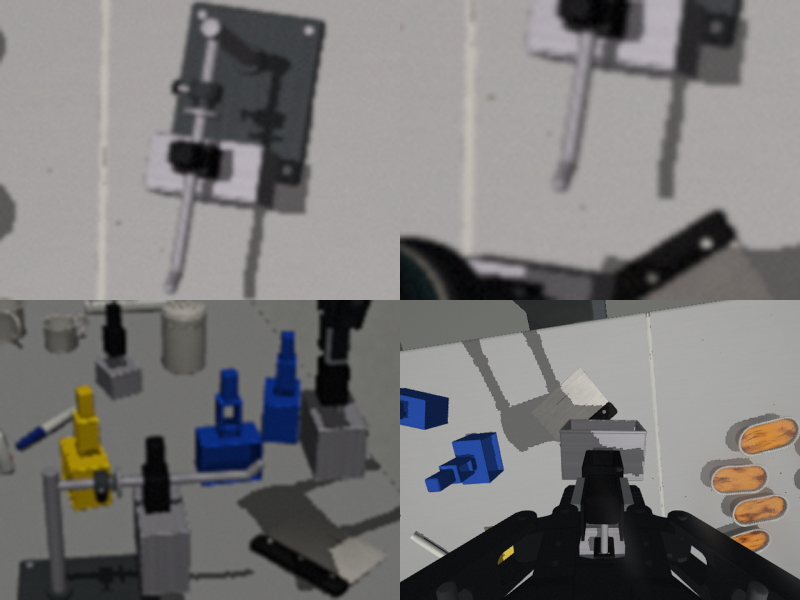

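The held pan sits upright in front of the tip. The wrist view shows the hook tip between the fingers at about (325,392), roughly in line with the bowl, whose rim is centred at column 325. I'll measure the lateral offset.

Run:
```python
from h import *
im=cv2.imread('pics/w3.png'); c=cam('wrist'); s=readout.read_state()
M=R.from_rotvec(s['tcp_rot']); t=s['tool_pos']
for dz,dx in((0,0),(.03,0),(.07,0.026),(.13,-.05),(.13,-.25)):
    print('lat0',dz,dx,np.round(proj(c,t+M.apply([dx,0,dz])),1))
d=np.array([-.9903,.139,0]);P=np.array([.716,.0716,0])
for sx,z in((.195,.15),(.212,.165)): print('pred hook',np.round(proj(c,P+d*sx+[0,0,z]),1))
print('grip lr px at row', end=' ')
cv2.imwrite('pics/z3.png',cv2.resize(im[330:430,250:400],(750,500),interpolation=cv2.INTER_CUBIC))
```

```text
lat0 0 0 [322.  327.1]
lat0 0.03 0 [322.2 293.2]
lat0 0.07 0.026 [322.3 217.1]
lat0 0.13 -0.05 [322.4 297.9]
lat0 0.13 -0.25 [322.4 501.6]
pred hook [322.4 320. ]
pred hook [322.3 309.6]
grip lr px at row
```

View pics/z3.png

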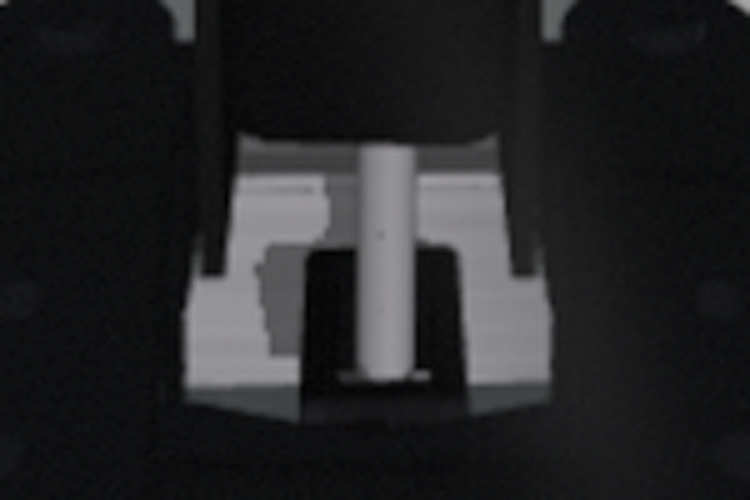

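The arm is at column 327.3 over rows 360–405, running straight up the image, so the yaw matches. The tool centre line is at about column 322–324. I'll check the centring of the held bowl in the same image.

Run:
```python
from h import *
im=cv2.imread('pics/w3.png'); c=cam('wrist'); s=readout.read_state()
g=cv2.GaussianBlur(cv2.cvtColor(im,cv2.COLOR_BGR2GRAY),(3,3),0).astype(int)
for v in range(205,275,10):
    d=np.diff(g[v]); l=240+np.argmax(abs(d[240:290])); r=360+np.argmax(abs(d[360:410])); print(v,l,r,(l+r+1)/2)
for v in (360,370,380,390,400):
    d=np.diff(g[v]); l=315+np.argmax(d[315:326]); r=326+np.argmin(d[326:340]); print('arm',v,l,r,(l+r+1)/2)
M=R.from_rotvec(s['tcp_rot']);t=s['tool_pos']
for y in(-.038,.038):
  for dx in(.026,-.02):
    for z in(.0294+.045,.0294+.103): print(y,dx,z,np.round(proj(c,t+M.apply([dx,y,z])),1))
C=att(c); 
for v in(360,400): print(np.round(M.inv().apply(plane(c,327.7,v,.155)-t),4))
```

```text
205 257 376 317.0
215 255 394 325.0
225 242 393 318.0
235 256 392 324.5
245 256 389 323.0
255 257 390 324.0
265 257 387 322.5
arm 360 321 332 327.0
arm 370 322 330 326.5
arm 380 321 332 327.0
arm 390 321 332 327.0
arm 400 321 332 327.0
-0.038 0.026 0.0744 [253.1 215.2]
-0.038 0.026 0.1324 [268.  196.6]
-0.038 -0.02 0.0744 [257.2 292.3]
-0.038 -0.02 0.1324 [270.6 258.9]
0.038 0.026 0.0744 [391.7 215.2]
0.038 0.026 0.1324 [377.  196.7]
0.038 -0.02 0.0744 [387.6 292.3]
0.038 -0.02 0.1324 [374.4 258.9]
[-0.111   0.0043  0.1407]
[-0.1502  0.0044  0.1407]
```

Emit:
jog_arm:
  deltas: [0,0.003,0.035,0,0,0,-1,0,0.003,0.07,0,0,0,-1,0,0.003,0.094,0,0,0,-1,0,0.003,0.094,0,0,0,-1,0,0.003,0.094,0,0,0,-1,0,0.003,0.094,0,0,0,-1]

```text
time: 6.4
tool_pos: [0.4484, 0.1136, 0.2038]
tcp_rot: [0.218, 3.131, 0.001]
wrist_force: [-0.2, -0.4, -1.1]
width: 0.224
grip_force: 59.5
```

Run:
```python
from h import *
b=cam('side')['color'];c=cam('wrist')['color']
cv2.imwrite('pics/s4.png',b);cv2.imwrite('pics/w4.png',c)
cv2.imwrite('pics/z4.png',np.hstack([cv2.resize(b[260:360,290:410],(480,400),interpolation=cv2.INTER_CUBIC),cv2.resize(c[330:430,285:365],(320,400),interpolation=cv2.INTER_CUBIC)]))
go((.5,.1,.2004),172)
g=cv2.GaussianBlur(cv2.cvtColor(c,cv2.COLOR_BGR2GRAY),(3,3),0).astype(int)
for v in (350,360,370,380,390): 
    d=np.diff(g[v]); l=300+np.argmax(d[300:326]); r=326+np.argmin(d[326:350]); print('arm',v,l,r,(l+r+1)/2)
for v in range(205,275,10):
    d=np.diff(g[v]); l=240+np.argmax(abs(d[240:290])); r=360+np.argmax(abs(d[360:410])); print(v,l,r,(l+r+1)/2)
```

```text
d [-0.053  -0.0065  0.0037] rot [0.07 0.21 0.05] tool_pos [0.4484 0.1138 0.2039] t 6.5 F [-0.12  0.26 -0.34] w 0.22
arm 350 301 338 320.0
arm 360 308 349 329.0
arm 370 300 349 325.0
arm 380 304 349 327.0
arm 390 313 328 321.0
205 257 389 323.5
215 255 394 325.0
225 255 393 324.5
235 253 383 318.5
245 256 386 321.5
255 257 387 322.5
265 257 385 321.5
```

View pics/z4.png

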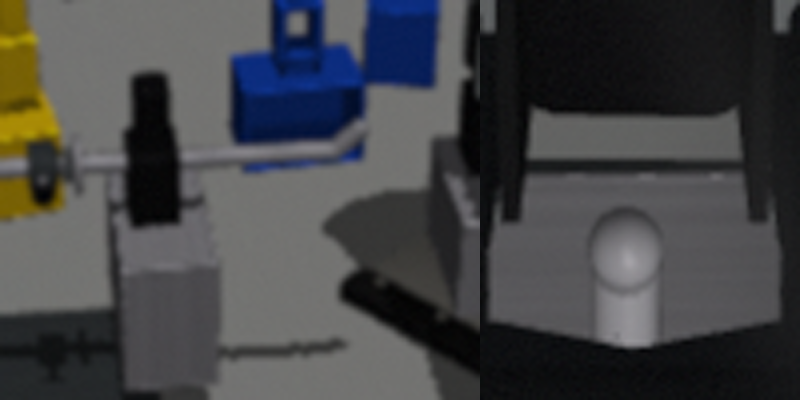

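In the wrist crop the tip is at column 321.8 against a pan centre of about 323.5, so I'll move back about 1 mm. The side crop shows the held pan upright in front of the tip. I'll trim and then thread the eye slowly.

Emit:
jog_arm:
  deltas: [0,-0.001,0.003,0,0,0,-1,0,-0.001,0.003,0,0,0,-1,0,-0.001,0.003,0,0,0,-1]

```text
time: 6.8
tool_pos: [0.4468, 0.1126, 0.199]
tcp_rot: [0.218, 3.134, 0.0]
wrist_force: [-1.1, 0.9, -1.5]
width: 0.224
grip_force: 59.5
```

Run:
```python
from h import *
go((.5,.1,.2004),172)
```

```text
d [-0.0544 -0.0051 -0.0014] rot [0.01 0.01 0.06] tool_pos [0.4468 0.1126 0.199 ] t 6.8 F [-1.15  0.94 -1.45] w 0.224
```

Emit:
jog_arm:
  deltas: [0,0,-0.0015,0,0,0,-1,-0.01,0,-0.0015,0,0,0,-1,-0.02,0,-0.0015,0,0,0,-1,-0.03,0,-0.0015,0,0,0,-1,-0.04,0,-0.0015,0,0,0,-1,-0.05,0,-0.0015,0,0,0,-1,-0.055,0,-0.0015,0,0,0,-1,-0.055,0,-0.0015,0,0,0,-1]

```text
time: 7.6
tool_pos: [0.5021, 0.1048, 0.2001]
tcp_rot: [-0.218, -3.134, 0.0]
wrist_force: [-0.7, -0.5, -0.9]
width: 0.224
grip_force: 59.5
```

Run:
```python
from h import *
go((.5,.1,.2004),172)
```

```text
d [ 0.0014 -0.0051 -0.0003] rot [-0.   -0.01  0.03] tool_pos [0.5021 0.1048 0.2001] t 7.6 F [-0.68 -0.45 -0.94] w 0.224
```

Emit:
jog_arm:
  deltas: [-0.01,0,0,0,0,0,-1,-0.02,0,0,0,0,0,-1,-0.03,0,0,0,0,0,-1,-0.04,0,0,0,0,0,-1,-0.05,0,0,0,0,0,-1,-0.05,0,0,0,0,0,-1]

```text
time: 8.2
tool_pos: [0.5524, 0.0978, 0.2004]
tcp_rot: [0.218, 3.133, 0.0]
wrist_force: [-0.4, -0.5, -1.9]
width: 0.226
grip_force: 59.5
```

Run:
```python
from h import *
b=cam('side')['color'];c=cam('wrist')['color'];a=cam('top')['color']
cv2.imwrite('pics/s5.png',b);cv2.imwrite('pics/w5.png',c)
cv2.imwrite('pics/z5.png',np.hstack([cv2.resize(b[260:360,290:410],(480,400),interpolation=cv2.INTER_CUBIC),cv2.resize(c[230:430,245:405],(320,400),interpolation=cv2.INTER_CUBIC)]))
go((.55,.1,.1844),172)
```

```text
d [0.0007 0.0018 0.0156] rot [-0.01 -0.05  0.05] tool_pos [0.5505 0.0981 0.2   ] t 8.35 F [ 0.06  0.39 -1.27] w 0.226
```

View pics/z5.png

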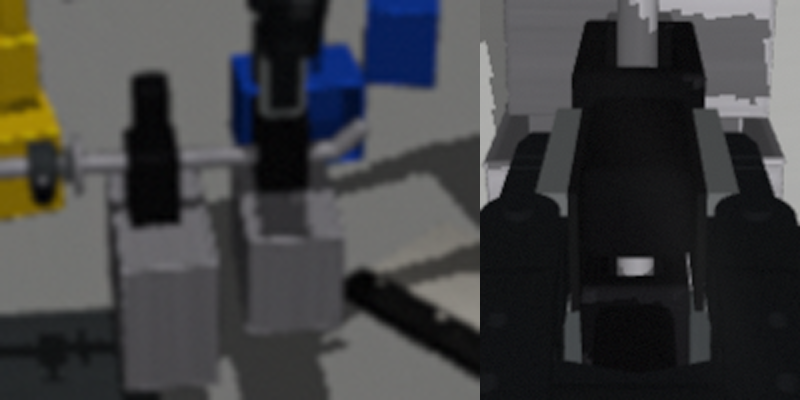

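The medium is threaded: the arm runs through its eye, centred (column 635 against block centre 639 in the 2x crop), and the pan is upright. I'll lower it gently.

Emit:
jog_arm:
  deltas: [0,0,0.004,0,0,0,-1,0,0,0.008,0,0,0,-1,0,0,0.011,0,0,0,-1,0,0,0.013,0,0,0,-1,0,0,0.014,0,0,0,-1,0,0,0.0145,0,0,0,-1,0,0,0.0145,0,0,0,-1]

```text
time: 9.05
tool_pos: [0.5508, 0.0981, 0.1858]
tcp_rot: [0.218, 3.134, -0.0]
wrist_force: [0.4, -0.4, -1.1]
width: 0.224
grip_force: 59.5
```

```bash
cat >> h.py <<'E'
def st(P=(.716,.0716),az=172.):
    "TCP along/across the hook arm and mean force along/across/up over 4 readings (hand axes)"
    F=[];a=np.radians(az);d=np.array([np.cos(a),np.sin(a),0])
    for i in range(3): F.append(readout.read_state()['wrist_force']); read_camera('top')
    s=readout.read_state();F.append(s['wrist_force']);F=np.mean(F,0);r=s['tool_pos']-np.array([*P,0])
    print('t',round(s['time'],2),'s',round(-r@d,4),'lat',round(r[1]*-d[0]+r[0]*d[1],4),'z',round(s['tool_pos'][2],4),'Fpush',round(F@d,2),'Flat',round(F[1]*-d[0]+F[0]*d[1],2),'Fz',round(F[2],2))
E
python3 -c "
from h import *
st()"
```

```text
t 9.2 s -0.1672 lat 0.0033 z 0.1859 Fpush 0.1 Flat 0.06 Fz -1.1
```

Emit:
jog_arm:
  deltas: [-0.005,0,0,0,0,0,-1,-0.01,0,0,0,0,0,-1,-0.015,0,0,0,0,0,-1,-0.019,0,0,0,0,0,-1,-0.022,0,0,0,0,0,-1,-0.024,0,0,0,0,0,-1,-0.026,0,0,0,0,0,-1,-0.028,0,0,0,0,0,-1]

```text
time: 10.0
tool_pos: [0.5785, 0.0942, 0.1857]
tcp_rot: [-0.218, -3.134, 0.0]
wrist_force: [-0.3, 0.5, -1.2]
width: 0.224
grip_force: 59.5
```

Emit:
jog_arm:
  deltas: [-0.002,0,0,0,0,0,-1,-0.004,0,0,0,0,0,-1,-0.006,0,0,0,0,0,-1,-0.008,0,0,0,0,0,-1,-0.01,0,0,0,0,0,-1,-0.012,0,0,0,0,0,-1,-0.014,0,0,0,0,0,-1,-0.016,0,0,0,0,0,-1]

```text
time: 10.8
tool_pos: [0.5942, 0.092, 0.1857]
tcp_rot: [-0.218, -3.133, 0.0]
wrist_force: [-1.8, 0.8, -0.6]
width: 0.224
grip_force: 59.6
```

```bash
python3 -c "
from h import *
st()"
```

```text
t 10.95 s -0.1231 lat 0.0033 z 0.1857 Fpush 1.02 Flat 0.1 Fz -1.17
```

Emit:
jog_arm:
  deltas: [-0.002,0,0,0,0,0,-1,-0.004,0,0,0,0,0,-1,-0.006,0,0,0,0,0,-1,-0.008,0,0,0,0,0,-1,-0.0095,0,0,0,0,0,-1,-0.0105,0,0,0,0,0,-1,-0.0115,0,0,0,0,0,-1,-0.0115,0,0,0,0,0,-1]

```text
time: 11.75
tool_pos: [0.6059, 0.0904, 0.1857]
tcp_rot: [0.218, 3.134, -0.0]
wrist_force: [0.3, -0.3, -1.6]
width: 0.228
grip_force: 59.6
```

```bash
python3 -c "
from h import *
st()"
```

```text
t 11.9 s -0.1116 lat 0.0033 z 0.1858 Fpush -0.05 Flat -0.08 Fz -1.35
```

I've used all my picture views, so from here I'll go by forces and numeric image measurements.

Emit:
jog_arm:
  deltas: [-0.001,0,0,0,0,0,-1,-0.002,0,0,0,0,0,-1,-0.003,0,0,0,0,0,-1,-0.004,0,0,0,0,0,-1,-0.004,0,0,0,0,0,-1]

```text
time: 12.4
tool_pos: [0.6099, 0.0898, 0.1858]
tcp_rot: [0.218, 3.134, 0.0]
wrist_force: [-1.4, -0.4, -1.0]
width: 0.224
grip_force: 59.6
```

```bash
python3 -c "
from h import *
st()"
```

```text
t 12.55 s -0.1076 lat 0.0033 z 0.1858 Fpush 0.66 Flat -0.05 Fz -1.33
```

Emit:
jog_arm:
  deltas: [-0.001,0,0,0,0,0,-1,-0.002,0,0,0,0,0,-1,-0.003,0,0,0,0,0,-1,-0.003,0,0,0,0,0,-1]

```text
time: 12.95
tool_pos: [0.6118, 0.0896, 0.1856]
tcp_rot: [-0.217, -3.132, 0.0]
wrist_force: [-6.0, 1.2, 2.3]
width: 0.223
grip_force: 59.8
```

```bash
python3 -c "
from h import *
st()"
```

```text
t 13.1 s -0.1058 lat 0.0033 z 0.1856 Fpush 5.31 Flat 0.28 Fz 1.64
```

Emit:
jog_arm:
  deltas: [-0.0005,0,0,0,0,0,-1,-0.001,0,0,0,0,0,-1,-0.0015,0,0,0,0,0,-1,-0.0015,0,0,0,0,0,-1]

```text
time: 13.5
tool_pos: [0.6127, 0.0894, 0.1856]
tcp_rot: [-0.217, -3.13, 0.0]
wrist_force: [-7.0, 0.7, 2.6]
width: 0.219
grip_force: 60.0
```

```bash
python3 -c "
from h import *
st()"
```

```text
t 13.65 s -0.1049 lat 0.0033 z 0.1856 Fpush 6.85 Flat -0.23 Fz 2.91
```

Emit:
jog_arm:
  deltas: [-0.0005,0,0,0,0,0,-1,-0.001,0,0,0,0,0,-1,-0.0015,0,0,0,0,0,-1,-0.0018,0,0,0,0,0,-1,-0.0018,0,0,0,0,0,-1]

```text
time: 14.15
tool_pos: [0.6136, 0.0893, 0.1856]
tcp_rot: [-0.217, -3.129, 0.0]
wrist_force: [-8.4, 1.5, 4.0]
width: 0.22
grip_force: 60.2
```

```bash
python3 -c "
from h import *
st()"
```

```text
t 14.3 s -0.1039 lat 0.0033 z 0.1856 Fpush 8.96 Flat -0.15 Fz 4.08
```

Emit:
jog_arm:
  deltas: [-0.0004,0,0,0,0,0,-1,-0.0008,0,0,0,0,0,-1,-0.0008,0,0,0,0,0,-1,-0.0008,0,0,0,0,0,-1,0.0007,0,0,0,0,0,-1,0.002,0,0,0,0,0,-1,0.0035,0,0,0,0,0,-1,0.005,0,0,0,0,0,-1]

```text
time: 15.1
tool_pos: [0.6113, 0.0896, 0.1856]
tcp_rot: [0.218, 3.133, -0.0]
wrist_force: [-1.4, -0.6, -2.2]
width: 0.224
grip_force: 59.7
```

```bash
python3 -c "
from h import *
st()"
```

```text
t 15.25 s -0.1064 lat 0.0033 z 0.1857 Fpush 1.43 Flat 0.11 Fz -1.8
```

Emit:
jog_arm:
  deltas: [0.0008,0,0.0005,0,0,0,-1,0.0008,0,0.0005,0,0,0,-0.3,0.0008,0,0.0005,0,0,0,0.3,0.0008,0,0.0005,0,0,0,0.3,0.0008,0,0.0005,0,0,0,0.3,0.0008,0,-0.03,0,0,0,0.3,0.0008,0,-0.08,0,0,0,0.3,0.0008,0,-0.12,0,0,0,1]

```text
time: 16.05
tool_pos: [0.6103, 0.0898, 0.3077]
tcp_rot: [0.218, 3.133, 0.0]
wrist_force: [1.2, 0.1, 0.4]
width: 0.8
grip_force: 0.0
```

```bash
python3 -c "
from h import *
go((.5,-.345,.31),191.5)
a=cam('top');b=cam('side')
cv2.imwrite('pics/t6.png',a['color']);cv2.imwrite('pics/s6.png',b['color'])
g=cv2.cvtColor(b['color'],cv2.COLOR_BGR2GRAY)
d=np.array([-.9903,.139,0]);P=np.array([.716,.0716,0])
for n,s in(('large',.080),('med',.106)): print(n,np.round(proj(b,P+d*s+[0,0,.192]),1))
v=int(proj(b,P+d*.09+[0,0,.188])[1]); print(v,g[v,300:370].tolist())
"
```

```text
d [ 0.0492 -0.4458 -0.0024] rot [  0.     0.04 -19.44] tool_pos [0.6103 0.0898 0.3077] t 16.05 F [1.22 0.07 0.44] w 0.8
large [315.2 281.5]
med [328.5 280.7]
282 [104, 110, 110, 111, 111, 112, 111, 111, 111, 113, 107, 82, 43, 15, 9, 12, 10, 12, 10, 9, 34, 81, 107, 113, 106, 73, 27, 4, 4, 6, 3, 7, 5, 11, 41, 85, 109, 112, 112, 111, 111, 111, 110, 110, 112, 112, 106, 75, 32, 17, 29, 38, 40, 43, 45, 45, 46, 46, 44, 37, 34, 35, 34, 29, 25, 25, 25, 26, 26, 26]
```

Both grips show upright at columns 316 and 330 in the side view, about 26 mm apart as expected. Next is the small pan.

```bash
python3 -c "
from h import *
go((.57,-.3605,.29),191.5)"
```

```text
d [-0.0183 -0.4525  0.0233] rot [  0.06   0.82 -19.44] tool_pos [0.614  0.0902 0.3146] t 16.15 F [0.31 0.6  0.54] w 0.959
```

Emit:
jog_arm:
  deltas: [-0.02,-0.45,0.015,0,0,-19.5,1,-0.02,-0.45,0.015,0,0,-19.5,1,-0.02,-0.45,0.015,0,0,-19.5,1,-0.02,-0.45,0.015,0,0,-19.5,1,-0.02,-0.45,0.015,0,0,-19.5,1,-0.02,-0.45,0.015,0,0,-19.5,1,-0.02,-0.45,0.015,0,0,-19.5,1,-0.02,-0.45,0.015,0,0,-19.5,1]

```text
time: 16.95
tool_pos: [0.5725, -0.3051, 0.292]
tcp_rot: [0.316, -3.126, -0.0]
wrist_force: [0.4, 0.4, -0.1]
width: 0.995
grip_force: 0.0
```

Emit:
jog_arm:
  deltas: [0,0,0,0,0,0,1]

```text
time: 17.05
tool_pos: [0.5714, -0.3092, 0.2912]
tcp_rot: [0.307, -3.125, 0.003]
wrist_force: [-0.2, 0.5, 0.4]
width: 1.002
grip_force: 0.0
```

```bash
python3 -c "
from h import *
go((.57,-.3605,.22),191.5)"
```

```text
d [ 0.0112 -0.0499  0.0713] rot [-0.11 -0.12 -0.29] tool_pos [ 0.5714 -0.3092  0.2912] t 17.05 F [-0.2   0.5   0.38] w 1.002
```

Emit:
jog_arm:
  deltas: [0.011,-0.05,0.045,0,0,0,1,0.011,-0.05,0.095,0,0,0,1,0.011,-0.05,0.095,0,0,0,1,0.011,-0.05,0.095,0,0,0,1,0.011,-0.05,0.095,0,0,0,1]

```text
time: 17.55
tool_pos: [0.5731, -0.3537, 0.1988]
tcp_rot: [-0.317, 3.125, -0.0]
wrist_force: [0.0, -0.2, 0.2]
width: 1.0
grip_force: 0.0
```

Run:
```python
from h import *
c=cam('wrist');im=c['color'];cv2.imwrite('pics/w7.png',im)
s=readout.read_state();t=s['tool_pos'];go((.57,-.3605,.1235),191.5)
g=cv2.cvtColor(im,cv2.COLOR_BGR2GRAY)
for v in range(190,350,10): 
    r=np.nonzero(g[v,230:420]<42)[0]; print(v,[(a[0]+230,a[-1]+230) for a in np.split(r,np.nonzero(np.diff(r)>2)[0]+1) if len(a)>4])
for z,p in((.136,'top'),(.100,'block')):
  print(p,np.round(proj(c,(t[0],t[1],z)),1))
```

```text
d [ 0.0052 -0.0054  0.0766] rot [-0.12  0.14  0.12] tool_pos [ 0.5738 -0.354   0.2001] t 17.6 F [-0.6  -0.75  0.07] w 1.0
190 []
200 []
210 [(np.int64(293), np.int64(332))]
220 [(np.int64(290), np.int64(334))]
230 [(np.int64(289), np.int64(334))]
240 [(np.int64(291), np.int64(334))]
250 [(np.int64(291), np.int64(334))]
260 [(np.int64(293), np.int64(328))]
270 [(np.int64(295), np.int64(327))]
280 []
290 []
300 []
310 []
320 []
330 []
340 []
top [320.9 267.8]
block [321.2 247.3]
```

Emit:
jog_arm:
  deltas: [0.005,-0.0055,0.02,0,0,0,1,0.005,-0.0055,0.05,0,0,0,1,0.005,-0.0055,0.07,0,0,0,1,0.005,-0.0055,0.076,0,0,0,1,0.005,-0.0055,0.076,0,0,0,1,0.005,-0.0055,0.076,0,0,0,1]

```text
time: 18.2
tool_pos: [0.5701, -0.3613, 0.1243]
tcp_rot: [-0.317, 3.122, -0.004]
wrist_force: [-0.2, -0.1, 0.3]
width: 1.0
grip_force: 0.0
```

Run:
```python
from h import *
c=cam('wrist');im=c['color'];cv2.imwrite('pics/w8.png',im)
s=readout.read_state();t=s['tool_pos'];go((.57,-.3605,.1235),191.5)
g=cv2.cvtColor(im,cv2.COLOR_BGR2GRAY)
for v in range(190,390,10): 
    r=np.nonzero(g[v,230:420]<42)[0]; print(v,[(a[0]+230,a[-1]+230) for a in np.split(r,np.nonzero(np.diff(r)>2)[0]+1) if len(a)>4],g[v,314:327:6])
M=R.from_rotvec(s['tcp_rot'])
for z in(.136,.100):
  for dx in(-.009,.009): print(z,dx,np.round(proj(c,np.r_[t[:2],z]+M.apply([dx,0,0])),1))
```

```text
d [-0.      0.0009  0.0009] rot [-0.17  0.17  0.09] tool_pos [ 0.5702 -0.3614  0.1244] t 18.25 F [-0.31  0.33 -1.01] w 1.003
190 [] [ 93  94 155]
200 [] [83 85 83]
210 [] [90 93 94]
220 [] [89 89 90]
230 [] [84 86 86]
240 [] [61 61 61]
250 [(np.int64(295), np.int64(350))] [15 14 16]
260 [(np.int64(293), np.int64(352))] [14 16 15]
270 [(np.int64(291), np.int64(354))] [15 15 14]
280 [(np.int64(290), np.int64(354))] [19 20 19]
290 [(np.int64(291), np.int64(355))] [17 20 16]
300 [(np.int64(292), np.int64(355))] [17 19 23]
310 [(np.int64(293), np.int64(355))] [18 24 25]
320 [(np.int64(294), np.int64(355))] [20 25 29]
330 [(np.int64(295), np.int64(350))] [19 25 31]
340 [(np.int64(296), np.int64(337)), (np.int64(345), np.int64(350))] [16 24 31]
350 [(np.int64(297), np.int64(335))] [18 21 30]
360 [(np.int64(300), np.int64(335))] [15 19 24]
370 [] [153 153 153]
380 [] [153 154 152]
0.136 -0.009 [320.7 366.1]
0.136 0.009 [320.7 320.3]
0.1 -0.009 [321.4 316.4]
0.1 0.009 [321.4 278.9]
```

Emit:
jog_arm:
  deltas: [0,0,0,0,0,0,-1,0,0,0,0,0,0,-1,0,0,0,0,0,0,-1,0,0,0,0,0,0,-1,0,0,0,0,0,0,-1,0,0,0,0,0,0,-1,0,0,0,0,0,0,-1]
  squeeze: 60

```text
time: 18.95
tool_pos: [0.5686, -0.361, 0.1218]
tcp_rot: [-0.316, 3.125, -0.001]
wrist_force: [-0.7, -0.1, 1.5]
width: 0.223
grip_force: 58.9
```

Emit:
jog_arm:
  deltas: [0,0,-0.02,0,0,0,-1,0,0,-0.06,0,0,0,-1,0,0,-0.11,0,0,0,-1,0,0,-0.16,0,0,0,-1,0,0,-0.2,0,0,0,-1,0,0,-0.2,0,0,0,-1]

```text
time: 19.55
tool_pos: [0.5713, -0.3626, 0.3307]
tcp_rot: [-0.315, 3.115, -0.014]
wrist_force: [0.3, -0.3, 0.6]
width: 0.225
grip_force: 58.9
```

```bash
python3 -c "
from h import *
go((.445,.1128,.30),172)"
```

```text
d [0.0287 0.4913 0.0256] rot [-0.46  0.65 19.56] tool_pos [ 0.5713 -0.3626  0.3307] t 19.55 F [ 0.27 -0.27  0.58] w 0.225
```

Emit:
jog_arm:
  deltas: [0.003,0.045,0.003,0,0,3,-1,0.005,0.09,0.006,0,0,6,-1,0.008,0.135,0.009,0,0,9,-1,0.011,0.18,0.012,0,0,12,-1,0.014,0.225,0.015,0,0,15,-1,0.016,0.27,0.018,0,0,18,-1,0.019,0.315,0.02,0,0,19.5,-1,0.022,0.36,0.025,0,0,19.5,-1]

```text
time: 20.35
tool_pos: [0.4737, -0.0109, 0.2957]
tcp_rot: [-0.219, -3.133, -0.0]
wrist_force: [0.2, 0.8, -0.7]
width: 0.223
grip_force: 59.1
```

```bash
python3 -c "
from h import *
go((.445,.1128,.30),172)"
```

```text
d [ 0.0456  0.1185 -0.0043] rot [ 0.01 -0.05 -0.  ] tool_pos [ 0.4737 -0.0109  0.2957] t 20.35 F [ 0.2   0.77 -0.71] w 0.223
```

Emit:
jog_arm:
  deltas: [0.017,0.045,0,0,0,0,-1,0.034,0.09,0,0,0,0,-1,0.045,0.115,0,0,0,0,-1,0.045,0.115,0,0,0,0,-1,0.045,0.115,0,0,0,0,-1,0.045,0.115,0,0,0,0,-1]

```text
time: 20.95
tool_pos: [0.4461, 0.1069, 0.296]
tcp_rot: [-0.218, -3.133, 0.001]
wrist_force: [-0.1, 0.1, -0.5]
width: 0.222
grip_force: 59.1
```

```bash
python3 -c "
from h import *
go((.4468,.1126,.2),172); st()"
```

```text
d [0.     0.0059 0.096 ] rot [-0.05 -0.05  0.03] tool_pos [0.4461 0.1069 0.296 ] t 20.95 F [-0.07  0.14 -0.51] w 0.222
t 21.1 s -0.2719 lat -0.0029 z 0.2963 Fpush 0.07 Flat -0.1 Fz -0.73
```

Emit:
jog_arm:
  deltas: [0,0.0058,0.035,0,0,0,-1,0,0.0058,0.07,0,0,0,-1,0,0.0058,0.092,0,0,0,-1,0,0.0058,0.0965,0,0,0,-1,0,0.0058,0.0965,0,0,0,-1,0,0.0058,0.0965,0,0,0,-1,0,0.0058,0.0965,0,0,0,-1,0,0.0058,0.0965,0,0,0,-1]

```text
time: 21.9
tool_pos: [0.448, 0.1135, 0.2017]
tcp_rot: [0.218, 3.131, 0.001]
wrist_force: [0.4, -0.5, -0.6]
width: 0.219
grip_force: 59.1
```

Run:
```python
from h import *
st()
c=cam('wrist');g=cv2.GaussianBlur(cv2.cvtColor(c['color'],cv2.COLOR_BGR2GRAY),(3,3),0)
cv2.imwrite('pics/w9.png',c['color'])
for v in range(380,420,6): print(v,g[v,290:356:2].tolist())
```

```text
t 22.05 s -0.2718 lat 0.0041 z 0.2008 Fpush 0.14 Flat -0.01 Fz -0.96
380 [35, 19, 29, 73, 81, 82, 82, 82, 82, 83, 82, 83, 83, 89, 96, 92, 84, 84, 84, 83, 84, 85, 94, 94, 85, 82, 82, 81, 81, 82, 87, 44, 29]
386 [79, 77, 82, 90, 90, 90, 90, 90, 89, 90, 89, 89, 89, 90, 88, 87, 85, 87, 89, 89, 88, 88, 88, 87, 87, 87, 86, 85, 85, 84, 83, 77, 71]
392 [90, 90, 91, 90, 90, 90, 90, 90, 90, 89, 89, 88, 72, 71, 81, 88, 93, 93, 88, 78, 78, 88, 88, 88, 87, 87, 86, 86, 84, 84, 83, 82, 82]
398 [90, 90, 90, 89, 89, 89, 89, 89, 89, 89, 89, 83, 93, 113, 123, 131, 140, 136, 131, 122, 103, 89, 88, 88, 88, 87, 87, 87, 86, 85, 85, 84, 83]
404 [88, 88, 88, 88, 88, 88, 88, 88, 88, 88, 87, 81, 86, 115, 131, 139, 147, 146, 138, 121, 91, 85, 87, 87, 87, 87, 86, 85, 85, 85, 84, 83, 82]
410 [60, 67, 79, 86, 87, 90, 91, 90, 91, 91, 90, 84, 94, 118, 126, 126, 132, 136, 136, 124, 96, 89, 89, 89, 90, 89, 89, 89, 88, 86, 83, 77, 67]
416 [15, 15, 14, 15, 15, 15, 15, 15, 15, 15, 15, 19, 26, 39, 63, 83, 101, 98, 88, 59, 34, 25, 20, 16, 15, 15, 16, 17, 18, 19, 19, 20, 21]
```

Emit:
jog_arm:
  deltas: [0,-0.0008,0,0,0,0,-1,0,-0.0008,0,0,0,0,-1,0,-0.0008,0,0,0,0,-1,0,-0.0008,0,0,0,0,-1]

```text
time: 22.5
tool_pos: [0.4468, 0.1125, 0.2]
tcp_rot: [-0.218, -3.134, 0.0]
wrist_force: [-0.1, -0.6, -1.2]
width: 0.222
grip_force: 59.1
```

```bash
python3 -c "
from h import *
st()"
```

```text
t 22.65 s -0.2722 lat 0.0031 z 0.2001 Fpush 0.14 Flat 0.15 Fz -0.96
```

Emit:
jog_arm:
  deltas: [-0.01,0,0.0008,0,0,0,-1,-0.02,0,0.0008,0,0,0,-1,-0.03,0,0.0008,0,0,0,-1,-0.04,0,0.0008,0,0,0,-1,-0.05,0,0.0008,0,0,0,-1,-0.055,0,0.0008,0,0,0,-1,-0.055,0,0.0008,0,0,0,-1]

```text
time: 23.35
tool_pos: [0.5022, 0.1048, 0.1992]
tcp_rot: [-0.218, -3.134, 0.0]
wrist_force: [-0.8, 1.0, -1.1]
width: 0.224
grip_force: 59.2
```

```bash
python3 -c "
from h import *
st()"
```

```text
t 23.5 s -0.2176 lat 0.0031 z 0.1991 Fpush 0.33 Flat 0.01 Fz -0.67
```

Emit:
jog_arm:
  deltas: [-0.01,0,0,0,0,0,-1,-0.02,0,0,0,0,0,-1,-0.03,0,0,0,0,0,-1,-0.04,0,0,0,0,0,-1,-0.05,0,0,0,0,0,-1,-0.05,0,0,0,0,0,-1,-0.05,0,0,0,0,0,-1]

```text
time: 24.2
tool_pos: [0.551, 0.098, 0.1991]
tcp_rot: [-0.218, -3.133, 0.0]
wrist_force: [0.1, -0.1, -1.8]
width: 0.223
grip_force: 59.2
```

Run:
```python
from h import *
st()
c=cam('wrist');g=cv2.GaussianBlur(cv2.cvtColor(c['color'],cv2.COLOR_BGR2GRAY),(3,3),0)
cv2.imwrite('pics/w10.png',c['color'])
for v in range(225,265,6): print(v,g[v,280:364:2].tolist())
```

```text
t 24.35 s -0.1677 lat 0.0032 z 0.1991 Fpush 0.06 Flat -0.07 Fz -1.5
225 [98, 98, 99, 98, 98, 98, 98, 98, 98, 98, 98, 98, 98, 98, 98, 97, 96, 83, 93, 104, 111, 116, 120, 121, 119, 115, 108, 140, 171, 171, 172, 171, 171, 171, 171, 171, 172, 172, 173, 172, 173, 173]
231 [94, 94, 94, 94, 94, 94, 94, 94, 94, 94, 94, 94, 94, 94, 94, 94, 92, 79, 86, 91, 99, 110, 159, 164, 155, 145, 126, 140, 164, 164, 164, 162, 157, 147, 132, 133, 148, 166, 166, 166, 166, 166]
237 [97, 98, 97, 97, 97, 97, 97, 97, 97, 97, 98, 97, 97, 97, 96, 96, 94, 79, 85, 90, 92, 94, 126, 147, 139, 144, 122, 99, 105, 107, 103, 96, 96, 96, 96, 96, 96, 96, 96, 96, 96, 98]
243 [97, 97, 97, 97, 97, 97, 97, 97, 97, 97, 97, 96, 96, 86, 69, 68, 68, 75, 85, 91, 93, 94, 96, 95, 98, 129, 110, 76, 67, 78, 95, 95, 95, 95, 95, 95, 95, 95, 95, 95, 95, 95]
249 [95, 94, 94, 94, 95, 95, 95, 92, 59, 35, 34, 33, 28, 26, 22, 23, 28, 69, 85, 90, 92, 94, 96, 95, 93, 88, 75, 28, 16, 16, 13, 10, 11, 11, 22, 77, 96, 95, 96, 96, 96, 96]
255 [94, 94, 94, 94, 94, 94, 93, 55, 13, 12, 13, 14, 12, 16, 18, 17, 25, 69, 85, 90, 92, 94, 96, 95, 93, 88, 74, 28, 16, 14, 11, 9, 10, 11, 11, 30, 89, 96, 96, 96, 96, 96]
261 [96, 96, 96, 96, 96, 96, 72, 15, 12, 13, 13, 13, 12, 15, 18, 18, 25, 68, 85, 90, 93, 94, 96, 95, 92, 87, 73, 27, 16, 14, 9, 10, 10, 11, 9, 11, 50, 93, 95, 95, 95, 95]
```

The arm is centred in the eye (column 323 against block 322.5) and there is no contact force. I'll lower it.

Emit:
jog_arm:
  deltas: [0,0,0.004,0,0,0,-1,0,0,0.008,0,0,0,-1,0,0,0.011,0,0,0,-1,0,0,0.013,0,0,0,-1,0,0,0.0145,0,0,0,-1,0,0,0.015,0,0,0,-1,0,0,0.015,0,0,0,-1]

```text
time: 25.1
tool_pos: [0.5508, 0.098, 0.1843]
tcp_rot: [-0.218, -3.134, 0.0]
wrist_force: [-0.2, 0.7, -0.5]
width: 0.224
grip_force: 59.2
```

Emit:
jog_arm:
  deltas: [-0.005,0,0,0,0,0,-1,-0.01,0,0,0,0,0,-1,-0.014,0,0,0,0,0,-1,-0.017,0,0,0,0,0,-1,-0.02,0,0,0,0,0,-1,-0.022,0,0,0,0,0,-1,-0.024,0,0,0,0,0,-1,-0.024,0,0,0,0,0,-1]

```text
time: 25.9
tool_pos: [0.5748, 0.0947, 0.1843]
tcp_rot: [0.218, 3.134, -0.0]
wrist_force: [-0.8, 0.9, -1.0]
width: 0.224
grip_force: 59.2
```

```bash
python3 -c "
from h import *
st()"
```

```text
t 26.05 s -0.1433 lat 0.0032 z 0.1843 Fpush 0.4 Flat 0.63 Fz -0.94
```

Emit:
jog_arm:
  deltas: [-0.0015,0,0,0,0,0,-1,-0.003,0,0,0,0,0,-1,-0.0045,0,0,0,0,0,-1,-0.006,0,0,0,0,0,-1,-0.007,0,0,0,0,0,-1,-0.008,0,0,0,0,0,-1,-0.009,0,0,0,0,0,-1,-0.009,0,0,0,0,0,-1]

```text
time: 26.85
tool_pos: [0.5819, 0.0935, 0.1838]
tcp_rot: [-0.217, -3.13, 0.001]
wrist_force: [-5.9, -0.1, 1.2]
width: 0.227
grip_force: 59.2
```

```bash
python3 -c "
from h import *
st()"
```

```text
t 27.0 s -0.1359 lat 0.0031 z 0.1838 Fpush 5.73 Flat -0.15 Fz 1.54
```

Run:
```python
from h import *
b=cam('side');im=b['color'];cv2.imwrite('pics/s11.png',im);g=cv2.cvtColor(im,cv2.COLOR_BGR2GRAY)
d=np.array([-.9903,.139,0]);P=np.array([.716,.0716,0])
n=np.array([.139,.9903,0])*.0145
for s in(.080,.106,.132): print(s,np.round(proj(b,P+d*s+n+[0,0,.158]),1),np.round(proj(b,P+d*s+n+[0,0,.128]),1))
for v in(288,308,312,316): print(v,g[v,305:365].tolist())
```

```text
0.08 [316.2 300.2] [316.5 312.7]
0.106 [329.4 299.4] [329.6 311.9]
0.132 [342.7 298.6] [342.7 311.1]
288 [115, 114, 115, 115, 115, 111, 80, 34, 9, 6, 7, 8, 8, 6, 7, 33, 84, 112, 112, 85, 44, 13, 5, 9, 7, 8, 6, 7, 17, 49, 92, 109, 92, 57, 54, 64, 50, 24, 12, 10, 11, 11, 13, 22, 49, 53, 41, 29, 27, 28, 26, 25, 26, 26, 26, 27, 27, 27, 27, 27]
308 [94, 92, 89, 75, 53, 32, 14, 7, 8, 6, 7, 10, 6, 7, 8, 7, 8, 7, 6, 5, 7, 5, 8, 7, 8, 8, 7, 8, 8, 6, 7, 8, 8, 7, 6, 7, 5, 6, 9, 7, 6, 7, 5, 7, 17, 50, 75, 84, 83, 74, 63, 61, 59, 57, 52, 51, 53, 52, 53, 54]
312 [104, 82, 57, 50, 47, 33, 15, 7, 8, 9, 5, 8, 9, 6, 5, 7, 8, 8, 6, 6, 8, 6, 8, 8, 8, 7, 8, 6, 7, 7, 7, 9, 8, 6, 6, 6, 6, 4, 7, 4, 7, 6, 6, 6, 10, 28, 42, 49, 49, 55, 74, 87, 91, 94, 103, 109, 112, 114, 114, 115]
316 [111, 98, 98, 96, 82, 64, 42, 30, 29, 23, 25, 31, 30, 32, 34, 34, 34, 34, 40, 39, 37, 35, 35, 37, 40, 48, 47, 40, 43, 45, 46, 41, 39, 42, 46, 48, 49, 47, 46, 42, 46, 55, 60, 60, 55, 53, 59, 73, 80, 75, 84, 102, 112, 116, 115, 114, 115, 115, 114, 115]
```

The eye blocks form one continuous dark band 39.7 px wide, which is 78 mm, so all three are nested and touching. I'll press to about 10 N.

Emit:
jog_arm:
  deltas: [-0.0005,0,0,0,0,0,-1,-0.001,0,0,0,0,0,-1,-0.0015,0,0,0,0,0,-1,-0.002,0,0,0,0,0,-1,-0.002,0,0,0,0,0,-1]

```text
time: 27.55
tool_pos: [0.583, 0.0933, 0.1837]
tcp_rot: [-0.217, -3.128, 0.001]
wrist_force: [-8.7, 1.2, 3.5]
width: 0.224
grip_force: 59.3
```

```bash
python3 -c "
from h import *
st()"
```

```text
t 27.7 s -0.1348 lat 0.003 z 0.1837 Fpush 8.02 Flat -0.48 Fz 2.89
```

Emit:
jog_arm:
  deltas: [-0.0005,0,0,0,0,0,-1,-0.001,0,0,0,0,0,-1,-0.0015,0,0,0,0,0,-1,-0.002,0,0,0,0,0,-1,-0.002,0,0,0,0,0,-1]

```text
time: 28.2
tool_pos: [0.5841, 0.0931, 0.1836]
tcp_rot: [-0.217, -3.126, 0.001]
wrist_force: [-9.8, 1.2, 3.7]
width: 0.227
grip_force: 59.3
```

```bash
python3 -c "
from h import *
st()"
```

```text
t 28.35 s -0.1336 lat 0.003 z 0.1836 Fpush 10.39 Flat -0.23 Fz 4.35
```

Emit:
jog_arm:
  deltas: [0,0,0,0,0,0,-1,0.001,0,0,0,0,0,-1,0.002,0,0,0,0,0,-1,0.003,0,0,0,0,0,-1,0.004,0,0,0,0,0,-1,0.005,0,0,0,0,0,-1,0.005,0,0,0,0,0,-1]

```text
time: 29.05
tool_pos: [0.5822, 0.0936, 0.1839]
tcp_rot: [-0.217, -3.133, 0.0]
wrist_force: [-3.8, -0.2, -2.3]
width: 0.221
grip_force: 58.8
```

```bash
python3 -c "
from h import *
st()"
```

```text
t 29.2 s -0.1355 lat 0.0032 z 0.1839 Fpush 3.83 Flat -0.3 Fz -2.67
```

Emit:
jog_arm:
  deltas: [0.0005,0,0.0003,0,0,0,-1,0.001,0,0.0006,0,0,0,-1,0.0015,0,0.001,0,0,0,-1,0.0015,0,0.001,0,0,0,-1]

```text
time: 29.6
tool_pos: [0.5817, 0.0939, 0.1838]
tcp_rot: [0.217, 3.132, 0.0]
wrist_force: [-1.6, -0.4, -1.6]
width: 0.226
grip_force: 59.0
```

```bash
python3 -c "
from h import *
st()"
```

```text
t 29.75 s -0.1362 lat 0.0034 z 0.1838 Fpush 1.19 Flat -0.4 Fz -1.39
```

Emit:
jog_arm:
  deltas: [0,0,0,0,0,0,-0.4,0,0,0,0,0,0,0.3,0,0,0,0,0,0,0.3,0,0,0,0,0,0,0.3,0,0,-0.03,0,0,0,0.3,0,0,-0.08,0,0,0,0.3,0,0,-0.12,0,0,0,0.3,0,0,-0.12,0,0,0,0.3]

```text
time: 30.55
tool_pos: [0.5849, 0.0943, 0.3119]
tcp_rot: [0.217, 3.12, 0.004]
wrist_force: [1.0, 0.5, 0.3]
width: 0.651
grip_force: 0.0
```

Run:
```python
from h import *
for k in range(2):
    b=cam('side');g=cv2.cvtColor(b['color'],cv2.COLOR_BGR2GRAY)
    for v in(284,290,306,310):
        r=np.nonzero(g[v,300:358]<45)[0]; print(v,[(a[0]+300,a[-1]+300) for a in np.split(r,np.nonzero(np.diff(r)>1)[0]+1)])
a=cam('top');cv2.imwrite('pics/t12.png',a['color']);g=cv2.cvtColor(a['color'],cv2.COLOR_BGR2GRAY)
d=np.array([-.9903,.139,0]);P=np.array([.716,.0716,0])
for s,z in((.08,.197),(.106,.197),(.135,.197)):
    print(np.round(proj(a,P+d*s+[0,0,z]),1))
# vertical position of grip tops in side view
for s in(316,330,343): 
    col=g=cv2.cvtColor(b['color'],cv2.COLOR_BGR2GRAY)[265:300,s]; print(s,265+np.argmax(col<50))
for s in(.08,.106,.132): print(np.round(proj(b,P+d*s+[0,0,.197]),1))
st()
```

```text
284 [(np.int64(312), np.int64(320)), (np.int64(326), np.int64(333)), (np.int64(339), np.int64(357))]
290 [(np.int64(313), np.int64(320)), (np.int64(326), np.int64(334)), (np.int64(339), np.int64(357))]
306 [(np.int64(300), np.int64(303)), (np.int64(311), np.int64(351))]
310 [(np.int64(300), np.int64(302)), (np.int64(310), np.int64(350))]
284 [(np.int64(312), np.int64(320)), (np.int64(326), np.int64(333)), (np.int64(339), np.int64(357))]
290 [(np.int64(313), np.int64(320)), (np.int64(326), np.int64(334)), (np.int64(339), np.int64(357))]
306 [(np.int64(300), np.int64(303)), (np.int64(311), np.int64(350))]
310 [(np.int64(300), np.int64(302)), (np.int64(310), np.int64(350))]
[174.6 189.2]
[172.5 202.6]
[170.2 217.6]
316 279
330 279
343 278
[315.2 279.3]
[328.5 278.6]
[341.8 277.8]
t 30.85 s -0.1378 lat 0.0029 z 0.301 Fpush 0.01 Flat 0.23 Fz -0.56
```

All three grips are evenly spaced (13.5 px, about 26 mm), at the right height, upright and steady. The gripper is clear.

```bash
python3 -c "
from h import *
print(finish_job())"
```

```text
the job is handed in; nothing more can be done
None
```

The job is handed in: the medium and small pans hang nested in front of the large one, each pressed onto the sprung stop (about 10 N at the wrist) and let go; the last camera check shows all three upright, about 26 mm apart and still, though no verdict came back.

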